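Pull the oblong button cap off its station

TASK

Pick up the standing forked puller by its handle, keep it upright and slide its fork gently in just below the oblong button cap, clear of the station's top, until you feel it come home against the button's neck, and pull straight up until the snug cap pops off. Carry the cap on the fork to the shallow tray and set the puller down in it, standing upright and let go, with the cap still lying on its fork. Touch the cap only with the puller, do not force anything, and leave the other things on the bench where they are.

Things in the scene. Friction and masses are not known exactly. Their poses are not given: they have to be found in the camera images.
- cap: oblong black push-button cap, 56 (own x) x 36 x 17 mm high, about 30 g; origin at the centre of its underside, z up. An open groove 16 mm wide, 12 mm deep runs along its underside (along x) between solid walls 10 mm wide. Clipped on the station's neck, its underside 16 mm above the station's top, x along the station's x. Side clips hold it by friction: about 7 to 16 N over the first 8 to 10 mm of lift
- station: grey button station fixed to the bench, 100 (own x) x 64 x 50 mm high, with a 16 mm long cable gland on its +x end; origin at the centre of its underside, z up. Over 10 N from the puller damages it or its neck. Two like stations, fixed, 130 mm or more away, carry a round button and a bar selector instead (up to 76 mm high)
- station_top (a point): middle of the station's flat top, 50 mm above the bench, below the cap's centre. From about here a stiff neck, 8 mm (x) by 14 mm (y), rises into the cap's groove, to 78 mm above the bench. Central in y, but along x its middle stands anywhere up to 10 mm either side of this point, different every time and not measured: it is hidden by the cap and must be felt with the fork
- puller: loose C-shaped steel puller standing on its flat foot, 92 mm high, about 180 g; origin at the foot's underside straight below the handle, x towards the fork's tips, z up. Foot 4 mm thick, 36 mm wide, x from -54 to +18 mm. Column at x -54 to -46 mm; horizontal arm above the fork, underside 36 mm above the foot's underside, so that the cap comes to lie between fork and arm
- fork (a point): on the puller: middle of the fork, 5 mm ahead (x) of the handle's axis, on the tines' upper face, 4 mm above the foot's underside; axes as the puller's. Two tines 6 mm wide with a 24 mm slot between them; the slot's closed end (throat) is 13 mm behind this point, the tips 13 mm ahead. Home = throat bearing on the neck, tines' top within 10 mm below the cap's underside
- handle (a point): on the puller: middle of the black handle, 69 mm straight above the puller's origin; handle 22 mm (x) by 14 mm (y), 46 mm high, free above; grip across its 14 mm (y) faces from above, firmly (40 N or more): pushed hard at the fork, it turns in the grip and leans, and it must stay within 3 degrees of upright under the cap
- tray: shallow grey plastic tray fixed to the bench, 200 (own x) x 150 mm, 25 mm high, walls and floor 4 mm; origin at the centre of its underside, z up; empty
- tape_measure: a box-shaped tape measure, 65 x 32 x 60 mm, black and yellow, standing; bystander; origin at about the middle of its underside
- tape_roll: an open roll of tape, 90 mm across, 24 mm high, lying flat; bystander; origin at about the middle of its underside
- screwdriver: a screwdriver 170 mm long lying along its own x, up to 30 mm thick; bystander; origin at about the middle of its underside
- screw_jar: a small screw jar, 50 mm across, 60 mm high; bystander; origin at about the middle of its underside
- spare_cap: a round button cap, 40 mm across, 14 mm high, lying loose; bystander; origin at about the middle of its underside
There are look-alikes about, which are no part of the job. What is meant by the tray is not green, and is the larger of those in its own colour.

How it is judged:
By the outcome, as a careful person would: the job done as asked, in the order asked, and still so for the second after the job is handed in, with the robot touching nothing.
It also fails if it takes over 67 s, if anything falls off the work surface, if the arm or the gripper's body presses on something with over 40 N, if the wrist force passes 120 N, or if a joint passes its speed limit or range.

ROBOT

A 7-joint arm with a two-finger parallel gripper is mounted at the origin on the work surface. World frame = base frame: x ahead of the robot, y to its left, z up, the work surface at z = 0. Lengths are in m, angles in rad, forces in N, time in s.
With the tool pointing down it reaches from about 0.4 to 0.925 m from the base axis. Payload 4.1 kg.
Tool frame: the origin (TCP) lies where the fingers leave the gripper's body, on its centre line; the fingertips stand 73 mm ahead of it and the grasp point (between the pads) lies 54 mm ahead of it (arm.nose_length is the distance from the TCP to the fingertips, in m); x points along the fingers, y is the direction in which the jaws open and shut, and the axes are right-handed (so a half turn about x gives the same grasp; the last joint's range is limited). The gripper opens to 85 mm and grips with 20 to 120 N. Pads are 22 mm wide; open, the fingers measure 114 mm over their backs; the gripper's body (76 mm by 85 mm) begins 54 mm behind the grasp point. The pads swing forward as they close: fully open they stand 13 mm farther back than shut.
Start: joints at [1.178, 0.398, 0.045, 1.537, -0.019, 1.207, -0.051], TCP at [0.188, -0.622, 0.304] pointing down, gripper open.
Joint ranges: [-2.82, 2.82], [-0.49, 2.23], [-1.37, 1.46], [0, 2.46], [-1.36, 4.5], [0.23, 2], [-2.94, 2.94]. Speed limits (rad/s): [2.57, 2.57, 3.14, 3.14, 3.14, 3.14, 3.14].

INTERFACE

Orientations are given as a unit quaternion [w, x, y, z].
In Python, from plant import arm gives the robot as it stands.
- The arm moves only by the tool jog_arm, never from a script. Its argument "targets" is a list of rows, each a list of 3 entries, a list of its own where there are three numbers: the opening in per cent of the stroke, from 0 (shut) to 100 (fully open), then the shift along the world's x, y, z in mm, then the turn, a rotation vector about the world's x, y, z in degrees. In form: [[claw, [tx, ty, tz], [wx, wy, wz]], ...]. A call has 1 to 12 rows; each row is the pose to reach, as a shift and turn from the pose commanded when the call began; what a row does not reach only later rows make up. A row lasts 1/8 s, in which the tool goes at most 62.5 mm and 10.7 degrees, less where a joint would pass 70% of its speed; a pose out of reach is approached as far as the arm can. A call with a gripper value outside its range is refused whole. The fingers move at their own pace and stop on an object; the grip force is fixed at half the most. Time passes only in rows, so rows that repeat a pose let the fingers close. It gives the time, the measured TCP pose, the force and the opening at its end, in the units of the state.
- arm.read_state(): the state, without advancing time (a new reading comes with each control period).
- arm.get_image(name): name is "scene" or "top" or "wrist"; returns the picture (400x640x3 uint8, red, green, blue); there is no depth.
- arm.camera_params(name): a dict with "vertical_fov" (degrees; the focal length in pixels is half the picture's height over the tangent of half this angle, whatever the lens; pixels are square), "cx", "cy" (the principal point, pixels), "extrinsics" (4x4, takes a point from camera to world coordinates); the wrist camera has in their place "hand_eye" (4x4, takes a point from camera to tool coordinates, whose origin is the TCP and whose axes are the tool frame's). Camera axes: x right, y down, z forward; pixel columns grow to the right and rows downward; lengths in m; the calibration is good to about 2 mm. A picture is of the moment at which its call begins: read the wrist's pose just before it. camera_params takes no time and is no camera call.
- arm.close_job(): hands the job in, once; it reports no verdict.
The state is a dict: "time_s": time; "qpos": joint angles; "qd": joint speeds; "effort": joint torques, N m; "ee_pos": TCP position; "tcp_rot": TCP orientation; "contact_force": force on the tool from outside, world axes, zero at the start; "ft_torque": the same for the moment, N m; "gripper_width": finger opening in m.
Only numpy, scipy, OpenCV 4.12 (cv2) and the standard library are available. Lean on these libraries where they do the work, as an engineer would, in place of code of your own. Each camera call takes 0.05 s, during which the arm holds its last target. There are 200 camera calls.

## Working session

There is one attempt and no reset: what is moved stays moved. The work goes in short steps, Python scripts to look and compute and a tool call to move; the robot and the scene stay as the last step left them, time stands still between calls to the robot, and variables do not carry over. Pictures are saved under pics/ and viewed, about 8 in all and at most 12, crops included, and the job is handed in when it is done.

Besides the shell and the picture viewer there is one more tool, called after "Call:" as name(argument=value, ...), one argument or row to a line, values as JSON. jog_arm: Moves the arm, as the interface text tells. Its arguments: {"type":"object","properties":{"targets":{"type":"array","items":{"type":"array"}}},"required":["targets"]}

```bash
mkdir -p pics; ls
python3 - <<'E'
from plant import arm
import cv2, numpy as np
s=arm.read_state();print(s)
for n in ("scene","top"):
    cv2.imwrite(f"pics/{n}0.png",arm.get_image(n)[:,:,::-1]); print(n,arm.camera_params(n))
print(arm.camera_params("wrist"))
E
```

```text
pics
{'time_s': 0.0, 'qpos': array([ 1.17796663,  0.39919952,  0.04504478,  1.53788687, -0.01870191,
        1.20691119, -0.05067991]), 'qd': array([ 0.00142908,  0.00082781, -0.00136442, -0.00077345,  0.00123249,
       -0.00016011, -0.0011419 ]), 'effort': array([-3.35360110e-04, -4.75114346e+01,  1.36498053e+00, -2.54214227e+01,
        1.16416410e-02,  9.54443996e-03, -4.65055706e-06]), 'ee_pos': array([ 0.18813251, -0.62165738,  0.30285564]), 'tcp_rot': array([-0.10286885, -0.69933158, -0.10423827,  0.69963399]), 'contact_force': array([0.71259714, 0.74535702, 0.31537131]), 'ft_torque': array([-0.05888237,  0.02580769, -0.02972245]), 'gripper_width': 0.08531850212417912}
scene {'vertical_fov': 55.5251514970488, 'cx': 319.84271032861784, 'cy': 194.74194110504507, 'extrinsics': array([[ 0.70970529,  0.43982437, -0.55033891,  1.28863716],
       [ 0.70427159, -0.46276544,  0.53837689, -0.59574351],
       [-0.01788655, -0.76967699, -0.63818289,  0.91263349],
       [ 0.        ,  0.        ,  0.        ,  1.        ]])}
top {'vertical_fov': 47.15587026178109, 'cx': 321.8725333045616, 'cy': 199.6192150444326, 'extrinsics': array([[-0.01096487, -0.97613069,  0.21690698,  0.29185197],
       [-0.99992592,  0.01185005,  0.00278061,  0.08682428],
       [-0.0052846 , -0.21686043, -0.97618832,  1.30697235],
       [ 0.        ,  0.        ,  0.        ,  1.        ]])}
{'vertical_fov': 67.72346481830161, 'cx': 321.1389912321506, 'cy': 199.41618333079484, 'hand_eye': array([[-8.58849210e-05, -3.28902441e-01,  9.44363901e-01,
        -7.00749605e-02],
       [ 9.99999847e-01, -5.43524624e-04, -9.83536828e-05,
        -2.77744995e-04],
       [ 5.45633800e-04,  9.44363748e-01,  3.28902437e-01,
        -8.37539681e-02],
       [ 0.00000000e+00,  0.00000000e+00,  0.00000000e+00,
         1.00000000e+00]])}
```

View pics/scene0.png

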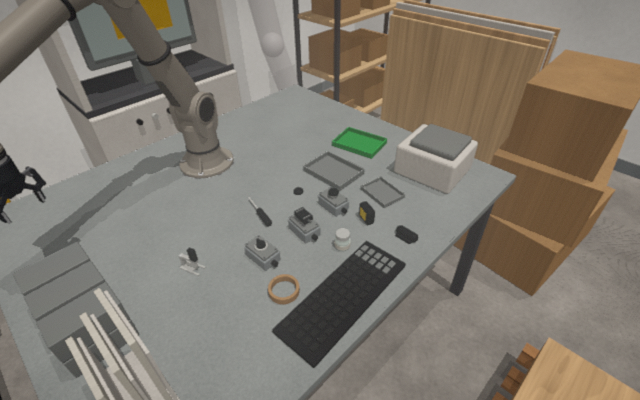

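View pics/top0.png

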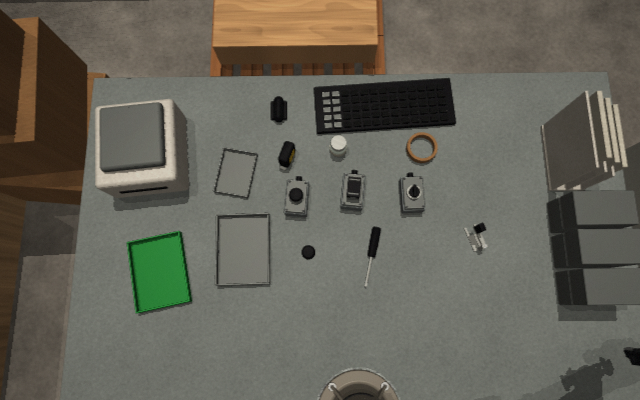

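The scene and top views agree. In the top view:
- The stations are at (297,197) round, (353,188) oblong and (412,193) bar selector.
- The puller stands at (476,237).
- The tray candidates are large grey (243,250), small grey (236,173) and green (159,272), so I take the large grey one.

Next is one close crop of the station and the puller.

```bash
cat > h.py <<'E'
from plant import arm
import numpy as np, cv2
from scipy.spatial.transform import Rotation as R
def cam(n,s=None):
    p=arm.camera_params(n); f=200/np.tan(np.radians(p["vertical_fov"]/2))
    if n=="wrist":
        T=np.eye(4);T[:3,:3]=R.from_quat(np.roll(s["tcp_rot"],-1)).as_matrix();T[:3,3]=s["ee_pos"];E=T@p["hand_eye"]
    else: E=p["extrinsics"]
    return f,p["cx"],p["cy"],E
def px2w(c,u,v,z):
    f,cx,cy,E=c; d=E[:3,:3]@[(u-cx)/f,(v-cy)/f,1]
    return E[:3,3]+d*(z-E[2,3])/d[2]
def w2px(c,P):
    f,cx,cy,E=c; q=E[:3,:3].T@(np.asarray(P)-E[:3,3]); return np.array([f*q[0]/q[2]+cx,f*q[1]/q[2]+cy])
E
python3 - <<'E'
from h import *
c=cam("top")
for n,u,v,z in [("round",297,197,.05),("oblong",353,190,.05),("capo",353,187,.083),("bar",412,193,.05),("puller handle top",480,228,.092),("tray c",243,250,.025),("tray tl",218,215,.025),("tray tr",270,215,.025),("tray bl",218,286,.025),("tray br",270,285,.025)]:
    print(n,px2w(c,u,v,z).round(3))
t=cv2.imread("pics/top0.png");s=cv2.imread("pics/scene0.png")
a=cv2.resize(t[160:220,320:390],(560,480)[:2],interpolation=3) if 0 else cv2.resize(t[165:215,325:385],(400,333),interpolation=3)
b=cv2.resize(t[210:260,450:510],(400,333),interpolation=3)
d=cv2.resize(s[190:270,230:326],(400,260),interpolation=3)[:260]
e=cv2.resize(s[235:285,165:225],(400,260),interpolation=3)
cv2.imwrite("pics/crop.png",np.vstack([np.hstack([a,b]),np.hstack([d,e])]))
E
```

```text
round [0.58 0.16 0.05]
oblong [0.598 0.002 0.05 ]
capo [0.598 0.004 0.083]
bar [ 0.587 -0.164  0.05 ]
puller handle top [ 0.479 -0.332  0.092]
tray c [0.435 0.313 0.025]
tray tl [0.535 0.387 0.025]
tray tr [0.534 0.239 0.025]
tray bl [0.337 0.379 0.025]
tray br [0.338 0.236 0.025]
```

View pics/crop.png

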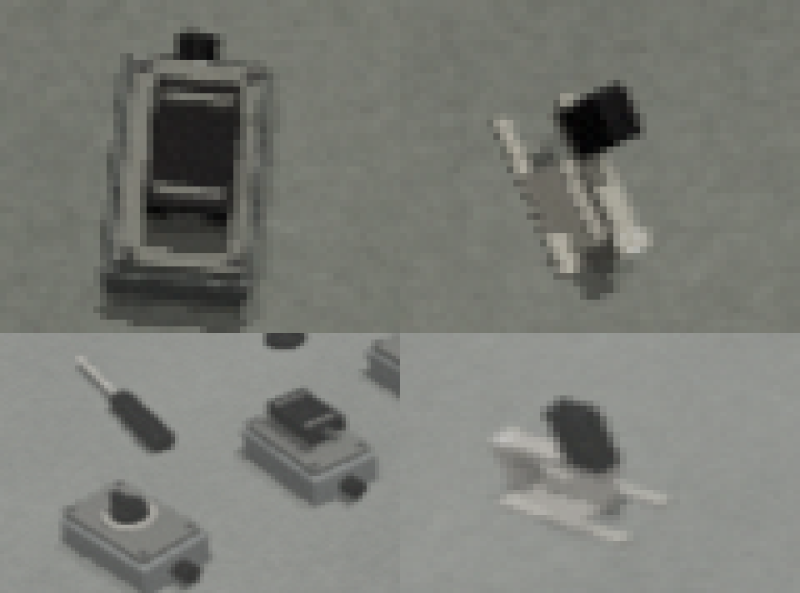

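The crops confirm the oblong cap on the middle station, with its gland pointing to world +x. The puller's tips point roughly +x, at about 20° yaw. Now I work out the move above the puller.

Run:
```python
from h import *
s=arm.read_state(); M=R.from_quat(np.roll(s["tcp_rot"],-1)).as_matrix()
print(M.round(3)); print("yaw of tool y",np.degrees(np.arctan2(M[1,1],M[0,1])), "z", np.degrees(np.arctan2(M[1,2],M[0,2])))
c=cam("scene")
print("handle top scene",w2px(c,[.481,-.334,.092]),"base",w2px(c,[.481,-.334,.046]))
t=cam("top")
for n,u,v in [("foot FL",465.7,228),("foot R L",474,250.5),("foot RR",487.5,246)]: print(n,px2w(t,u,v,.004).round(3))
```

```text
[[-0.001  0.29  -0.957]
 [ 0.002 -0.957 -0.29 ]
 [-1.    -0.002  0.   ]]
yaw of tool y -73.16016357733277 z -163.16015139914919
handle top scene [191.66786041 247.93410081] base [195.24756632 258.37812924]
foot FL [ 0.493 -0.321  0.004]
foot R L [ 0.428 -0.339  0.004]
foot RR [ 0.441 -0.379  0.004]
```

Call:
jog_arm(
  targets=[
    [100,[40,40,0],[0,0,0]],
    [100,[80,80,0],[0,0,0]],
    [100,[120,120,0],[0,0,0]],
    [100,[160,160,0],[0,0,0]],
    [100,[200,198,0],[0,0,0]],
    [100,[240,238,-10],[0,0,0]],
    [100,[270,268,-25],[0,0,0]],
    [100,[292,289,-43],[0,0,0]],
    [100,[292,289,-43],[0,0,0]],
    [100,[292,289,-43],[0,0,0]],
  ],
)

```text
time_s: 1.35
ee_pos: [0.4795, -0.3342, 0.2609]
tcp_rot: [-0.103, -0.699, -0.103, 0.7]
contact_force: [-0.6, 0.1, 0.1]
gripper_width: 0.0854
```

Run:
```python
from h import *
s=arm.read_state(); print(s["ee_pos"],s["tcp_rot"],s["contact_force"],s["time_s"])
im=arm.get_image("wrist")[:,:,::-1].copy(); cv2.imwrite("pics/w1.png",im)
np.save("s1.npy",s,allow_pickle=True)
c=cam("wrist",s)
print(w2px(c,[.481,-.334,.092]))
```

```text
[ 0.47946869 -0.33416843  0.26093661] [-0.10335449 -0.69919936 -0.10290668  0.69989165] [-0.63995942  0.1124638   0.06537362] 1.35
[321.72613965 198.09727848]
```

View pics/w1.png

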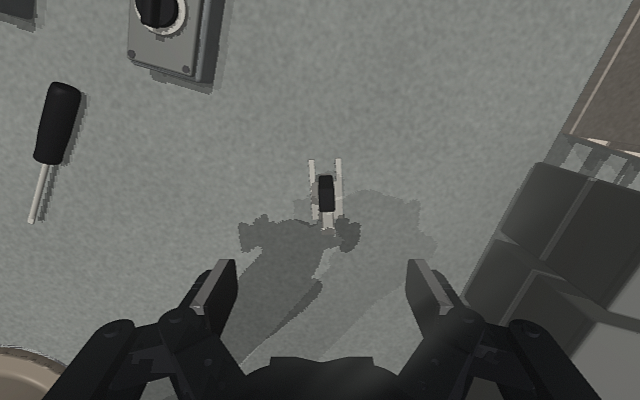

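The wrist view shows the puller at (325,195), its tips upward at (311,160) and (338,160), with the handle already nearly aligned with the jaws. I'll zoom in for numbers.

Run:
```python
import cv2
im=cv2.imread("pics/w1.png")[145:245,275:385]
cv2.imwrite("pics/w1c.png",cv2.resize(im,(660,600),interpolation=2))
```

```text
(no output)
```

View pics/w1c.png

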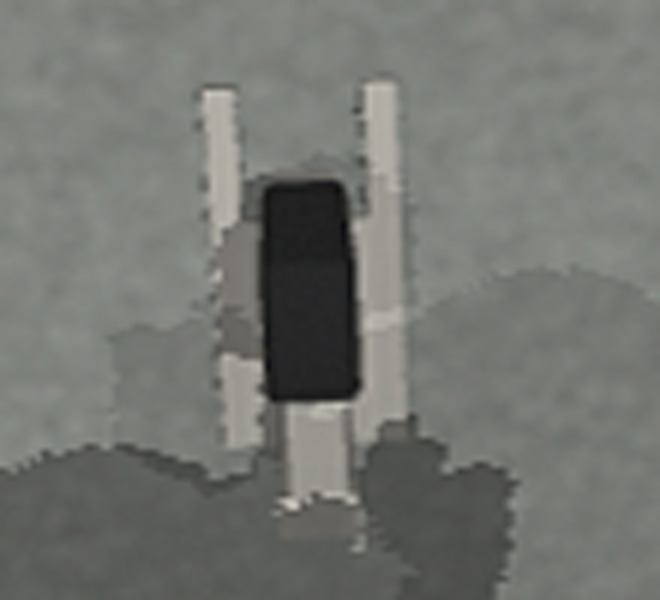

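Run:
```python
from h import *
s=np.load("s1.npy",allow_pickle=True).item(); c=cam("wrist",s)
P=lambda u,v,z: px2w(c,275+u/6-.4,145+v/6-.4,z)
tl,tr=P(218,88,.004),P(380,82,.004); rl,rr=P(224,450,.004),P(408,440,.004)
h=[P(*q,.092) for q in ((265,262),(355,262),(360,400),(268,400))]
yaw=lambda d: np.degrees(np.arctan2(d[1],d[0]))
print("tipsep",np.linalg.norm(tl-tr),"yaw tips",yaw(tl-tr)-90,"left edge",yaw(P(200,90,.004)-P(224,450,.004)),"right",yaw(P(398,82,.004)-P(410,435,.004)))
hc=np.mean(h,0); print("handle",hc,"L",np.linalg.norm(h[0]-h[3]),"W",np.linalg.norm(h[0]-h[1]),"yaw",yaw(h[0]-h[3]),yaw(h[1]-h[2]))
t=(tl+tr)/2; print("tipmid",t,"->origin dir",yaw(t-hc),np.linalg.norm((t-hc)[:2]))
```

```text
tipsep 0.029960804605876797 yaw tips 18.879933425046048 left edge 19.67571897701123 right 19.921170972288312
handle [ 0.48062342 -0.33844282  0.092     ] L 0.020712408948264194 W 0.012572844529518398 yaw 17.78226912383308 19.52563374220062
tipmid [ 0.49706711 -0.33250639  0.004     ] ->origin dir 19.850387723895885 0.017482453508962634
```

Call:
jog_arm(
  targets=[
    [100,[1,-4,0],[0,0,2.6]],
    [100,[1,-4,0],[0,0,2.6]],
    [100,[1,-4,-40],[0,0,2.6]],
    [100,[1,-4,-80],[0,0,2.6]],
    [100,[1,-4,-110],[0,0,2.6]],
    [100,[1,-4,-130],[0,0,2.6]],
    [100,[1,-4,-138],[0,0,2.6]],
    [100,[1,-4,-138],[0,0,2.6]],
    [100,[1,-4,-138],[0,0,2.6]],
  ],
)

```text
time_s: 2.52
ee_pos: [0.4818, -0.3377, 0.1241]
tcp_rot: [0.12, 0.698, 0.119, -0.696]
contact_force: [-0.7, 0.4, -0.3]
gripper_width: 0.0854
```

Call:
jog_arm(
  targets=[
    [60,[0,0,0],[0,0,0]],
    [30,[0,0,0],[0,0,0]],
    [25,[0,0,0],[0,0,0]],
    [15,[0,0,0],[0,0,0]],
    [5,[0,0,0],[0,0,0]],
    [0,[0,0,0],[0,0,0]],
    [0,[0,0,0],[0,0,0]],
    [0,[0,0,0],[0,0,0]],
  ],
)

```text
time_s: 3.52
ee_pos: [0.4814, -0.3373, 0.123]
tcp_rot: [0.119, 0.697, 0.119, -0.697]
contact_force: [-0.5, -0.2, 0.3]
gripper_width: 0.0134
```

Call:
jog_arm(
  targets=[
    [0,[0,0,10],[0,0,0]],
    [0,[0,0,40],[0,0,0]],
    [0,[0,0,80],[0,0,0]],
    [0,[0,0,110],[0,0,-3]],
    [0,[0,40,120],[0,0,-6]],
    [0,[0,90,120],[0,0,-9]],
    [0,[0,140,120],[0,0,-12]],
    [0,[5,190,120],[0,0,-15]],
    [0,[9,240,120],[0,0,-18]],
    [0,[9,290,120],[0,0,-19.5]],
    [0,[9,325,120],[0,0,-19.5]],
    [0,[9,341,120],[0,0,-19.5]],
  ],
)

```text
time_s: 5.03
ee_pos: [0.4898, 0.006, 0.2432]
tcp_rot: [-0.001, -0.707, -0.001, 0.707]
contact_force: [-0.0, 0.4, -2.5]
gripper_width: 0.0132
```

Call:
jog_arm(
  targets=[
    [0,[0,0,0],[0,0,0]],
    [0,[0,0,0],[0,0,0]],
    [0,[0,0,0],[0,0,0]],
  ],
)

```text
time_s: 5.4
ee_pos: [0.4902, 0.002, 0.2428]
tcp_rot: [0.001, -0.707, 0.002, 0.707]
contact_force: [1.3, -0.2, -1.8]
gripper_width: 0.0132
```

Run:
```python
from h import *
s=arm.read_state(); print(s["ee_pos"],s["contact_force"],s["ft_torque"],s["gripper_width"])
im=arm.get_image("wrist")[:,:,::-1].copy(); cv2.imwrite("pics/w2.png",im)
np.save("s2.npy",s,allow_pickle=True)
c=cam("wrist",s); 
for z in(.05,.083): print(w2px(c,[.598,.003,z]))
M=R.from_quat(np.roll(s["tcp_rot"],-1)).as_matrix(); print(M.round(4))
```

```text
[0.49024285 0.00203704 0.24281097] [ 1.31623988 -0.17034874 -1.83885937] [-0.0610808   0.01742318 -0.00780025] 0.013156672175916392
[319.08043889  63.95222341]
[318.81369066  59.25462877]
[[-4.0e-04 -4.1e-03 -1.0e+00]
 [-7.0e-04 -1.0e+00  4.1e-03]
 [-1.0e+00  7.0e-04  4.0e-04]]
```

View pics/w2.png

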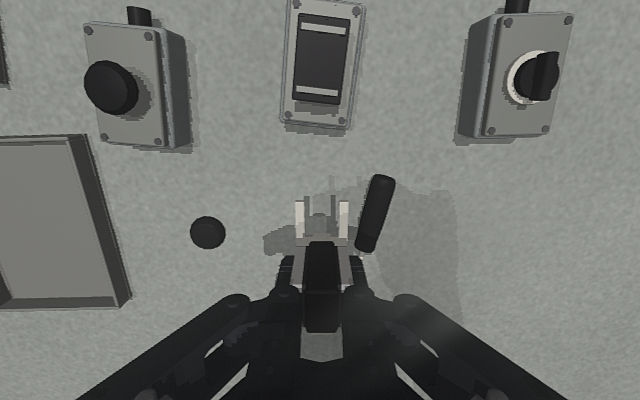

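The wrist view shows the station at (322,62) with its cap rotated a few degrees, and the fork tips at (300,201) and (344,201). I'll zoom in on the cap and the fork.

Run:
```python
import cv2,numpy as np
im=cv2.imread("pics/w2.png")
a=cv2.resize(im[0:140,270:380],None,fx=4.25,fy=4.25,interpolation=2)
b=cv2.resize(im[190:260,285:360],None,fx=4.25,fy=4.25,interpolation=2)
o=np.zeros((a.shape[0],a.shape[1]+b.shape[1],3),np.uint8);o[:,:a.shape[1]]=a;o[:b.shape[0],a.shape[1]:]=b
print(a.shape,o.shape);cv2.imwrite("pics/w2c.png",o)
```

```text
(595, 468, 3) (595, 787, 3)
```

View pics/w2c.png

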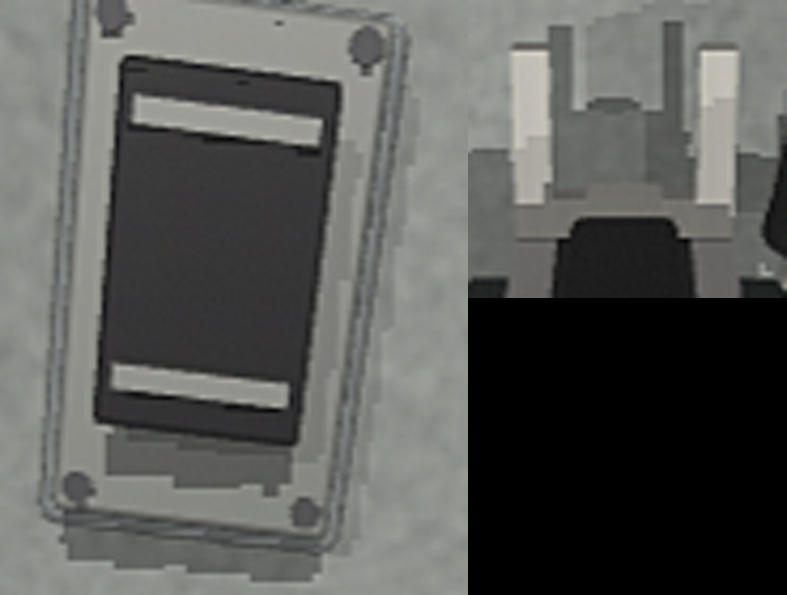

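Run:
```python
from h import *
s=np.load("s2.npy",allow_pickle=True).item(); c=cam("wrist",s)
k=4.25
A=lambda u,v,z: px2w(c,270+u/k-.4,v/k-.4,z)
B=lambda u,v,z: px2w(c,285+(u-468)/k-.4,190+v/k-.4,z)
yaw=lambda d: np.degrees(np.arctan2(d[1],d[0]))
def rep(n,q,z):
    p=[A(*x,z) for x in q]; print(n,np.mean(p,0).round(4),"yaw",yaw(p[0]-p[3]).round(1),yaw(p[1]-p[2]).round(1),yaw(p[0]-p[1]).round(1)-90,yaw(p[3]-p[2]).round(1)-90,"L",np.linalg.norm(p[0]-p[3]).round(4),"W",np.linalg.norm(p[0]-p[1]).round(4))
rep("cap",[(122,57),(341,83),(298,444),(96,422)],.083)
rep("screws",[(110,15),(367,47),(304,513),(77,487)],.05)
z=s["ee_pos"][2]-.123+.004
tl,tr=B(530,46,z),B(718,46,z); t=(tl+tr)/2
print("tips",t,"sep",np.linalg.norm(tl-tr),"yaw",yaw(tl-tr)-90,"-> origin",t-[.018,0,0],"tcp",s["ee_pos"])
print("sep z check", [ (zz,np.linalg.norm(B(530,46,zz)-B(718,46,zz)).round(4)) for zz in (z-.004,z,z+.004)])
```

```text
cap [0.5971 0.0022 0.083 ] yaw -6.4 -6.2 -6.200000000000003 -6.200000000000003 L 0.0549 W 0.0348
screws [0.5971 0.0024 0.05  ] yaw -6.5 -7.0 -6.400000000000006 -6.599999999999994 L 0.0817 W 0.0464
tips [0.50735572 0.00170895 0.12381097] sep 0.029747495220812787 yaw -0.2820329537077839 -> origin [0.48935572 0.00170895 0.12381097] tcp [0.49024285 0.00203704 0.24281097]
sep z check [(np.float64(0.11981097114113212), np.float64(0.0304)), (np.float64(0.12381097114113213), np.float64(0.0297)), (np.float64(0.12781097114113213), np.float64(0.0291))]
```

Call:
jog_arm(
  targets=[
    [0,[10,4,0],[0,0,-3]],
    [0,[23,9,0],[0,0,-6]],
    [0,[23,9,-15],[0,0,-6]],
    [0,[23,9,-35],[0,0,-6]],
    [0,[23,9,-50],[0,0,-6]],
    [0,[23,9,-60],[0,0,-6]],
    [0,[23,9,-62],[0,0,-6]],
    [0,[23,9,-62],[0,0,-6]],
    [0,[23,9,-62],[0,0,-6]],
    [0,[23,9,-62],[0,0,-6]],
  ],
)

```text
time_s: 6.7
ee_pos: [0.5136, 0.0129, 0.1814]
tcp_rot: [-0.037, 0.706, -0.037, -0.706]
contact_force: [0.4, 0.6, -1.4]
gripper_width: 0.0134
```

```bash
cat > st.py <<'E'
from h import *
s=arm.read_state(); M=R.from_quat(np.roll(s["tcp_rot"],-1)).as_matrix()
a=np.radians(-6.3); d=np.array([np.cos(a),np.sin(a)]); n=np.array([-d[1],d[0]])
r=s["ee_pos"][:2]-[.0009,.0003]-[.597,.0023]
f=s["contact_force"]
print("t",s["time_s"],"tcp",s["ee_pos"].round(4),"station-frame origin mm",(1e3*r@d).round(2),(1e3*r@n).round(2),"foot z",(1e3*(s["ee_pos"][2]-.123)).round(2))
print("yaw",np.degrees(np.arctan2(-M[1,1],-M[0,1])).round(2)-90,"tilt",np.degrees(np.arccos(-M[2,0])).round(2),"x-axis",M[:,0].round(4))
print("F along,lat,z",(f[:2]@d).round(2),(f[:2]@n).round(2),f[2].round(2),"T",s["ft_torque"].round(3),"w",s["gripper_width"])
E
python3 st.py; python3 st.py
```

```text
t 6.7 tcp [0.5136 0.0129 0.1814] station-frame origin mm -84.96 0.95 foot z 58.42
yaw -6.069999999999993 tilt 0.06 x-axis [ 1.e-03 -1.e-04 -1.e+00]
F along,lat,z 0.37 0.62 -1.45 T [ 0.032 -0.026 -0.018] w 0.013375267205962715
t 6.7 tcp [0.5136 0.0129 0.1814] station-frame origin mm -84.96 0.95 foot z 58.42
yaw -6.069999999999993 tilt 0.06 x-axis [ 1.e-03 -1.e-04 -1.e+00]
F along,lat,z 0.37 0.62 -1.45 T [ 0.032 -0.026 -0.018] w 0.013375267205962715
```

Call:
jog_arm(
  targets=[
    [0,[10,-2,0],[0,0,0]],
    [0,[20,-3,0],[0,0,0]],
    [0,[28,-4,0],[0,0,0]],
    [0,[34,-4.7,0],[0,0,0]],
    [0,[39,-5.3,0],[0,0,0]],
    [0,[43,-5.7,0],[0,0,0]],
    [0,[46,-6.1,0],[0,0,0]],
    [0,[46,-6.1,0],[0,0,0]],
  ],
)

```text
time_s: 7.7
ee_pos: [0.5594, 0.0067, 0.1809]
tcp_rot: [0.037, -0.706, 0.037, 0.706]
contact_force: [0.6, 1.1, -1.5]
gripper_width: 0.0134
```

```bash
python3 st.py
python3 - <<'E'
from h import *
im=arm.get_image("scene")[:,:,::-1]; w=arm.get_image("wrist")[:,:,::-1]
a=cv2.resize(im[180:250,270:340],(420,420),interpolation=2); b=cv2.resize(w[0:340,180:480],(370,420))
cv2.imwrite("pics/in1.png",np.hstack([a,b]))
E
```

```text
t 7.7 tcp [0.5594 0.0067 0.1809] station-frame origin mm -38.76 -0.14 foot z 57.94
yaw -6.069999999999993 tilt 0.01 x-axis [-0.e+00 -1.e-04 -1.e+00]
F along,lat,z 0.49 1.13 -1.51 T [-0.011 -0.024 -0.02 ] w 0.013445671829560841
```

View pics/in1.png

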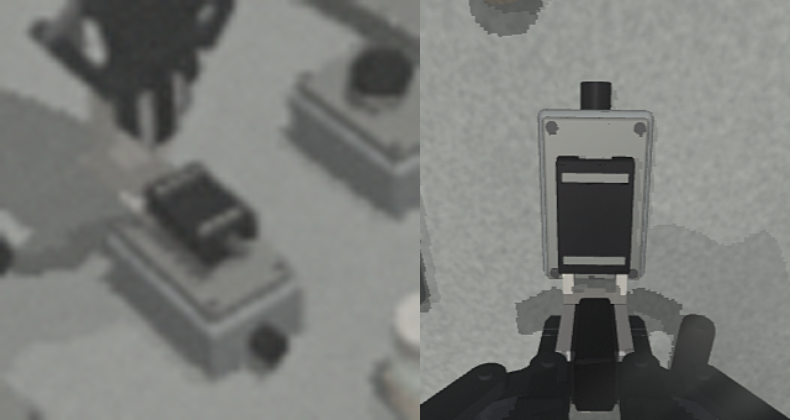

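The tines are entering centred under the cap at (595,280), with no contact force. I continue slowly.

Call:
jog_arm(
  targets=[
    [0,[4,-0.4,0],[0,0,0]],
    [0,[8,-0.9,0],[0,0,0]],
    [0,[12,-1.3,0],[0,0,0]],
    [0,[16,-1.8,0],[0,0,0]],
    [0,[19,-2.1,0],[0,0,0]],
    [0,[22,-2.4,0],[0,0,0]],
    [0,[25,-2.8,0],[0,0,0]],
    [0,[27,-3.0,0],[0,0,0]],
    [0,[28.5,-3.2,0],[0,0,0]],
    [0,[29,-3.2,0],[0,0,0]],
    [0,[29,-3.2,0],[0,0,0]],
  ],
)

```text
time_s: 9.18
ee_pos: [0.5882, 0.0036, 0.1809]
tcp_rot: [0.037, -0.706, 0.037, 0.706]
contact_force: [-0.9, -0.9, -1.6]
gripper_width: 0.0134
```

```bash
python3 st.py
```

```text
t 9.175 tcp [0.5882 0.0036 0.1809] station-frame origin mm -9.7 -0.11 foot z 57.95
yaw -6.060000000000002 tilt 0.01 x-axis [-1.e-04 -1.e-04 -1.e+00]
F along,lat,z -0.84 -0.99 -1.61 T [-0.034 -0.001  0.05 ] w 0.013422060857016095
```

Call:
jog_arm(
  targets=[
    [0,[0.5,-0.06,0],[0,0,0]],
    [0,[1,-0.11,0],[0,0,0]],
    [0,[1.5,-0.16,0],[0,0,0]],
    [0,[1.5,-0.16,0],[0,0,0]],
  ],
)

```text
time_s: 9.68
ee_pos: [0.5898, 0.0034, 0.1809]
tcp_rot: [0.037, -0.706, 0.037, 0.706]
contact_force: [0.3, 0.7, -1.1]
gripper_width: 0.0135
```

```bash
python3 st.py
```

```text
t 9.675 tcp [0.5898 0.0034 0.1809] station-frame origin mm -8.15 -0.14 foot z 57.92
yaw -6.069999999999993 tilt 0.01 x-axis [-0.e+00 -1.e-04 -1.e+00]
F along,lat,z 0.22 0.78 -1.09 T [-0.032 -0.015  0.028] w 0.01346215156644953
```

Call:
jog_arm(
  targets=[
    [0,[0.5,-0.06,0],[0,0,0]],
    [0,[1,-0.11,0],[0,0,0]],
    [0,[1.5,-0.16,0],[0,0,0]],
    [0,[1.5,-0.16,0],[0,0,0]],
  ],
)

```text
time_s: 10.18
ee_pos: [0.5913, 0.0032, 0.1809]
tcp_rot: [0.037, -0.706, 0.037, 0.706]
contact_force: [-1.0, 0.4, -1.4]
gripper_width: 0.0133
```

```bash
python3 st.py
```

```text
t 10.175 tcp [0.5913 0.0032 0.1809] station-frame origin mm -6.63 -0.14 foot z 57.91
yaw -6.069999999999993 tilt 0.01 x-axis [-1.e-04 -1.e-04 -1.e+00]
F along,lat,z -1.02 0.24 -1.39 T [ 0.043 -0.022  0.023] w 0.01334652985356595
```

Call:
jog_arm(
  targets=[
    [0,[0.4,-0.04,0],[0,0,0]],
    [0,[0.8,-0.09,0],[0,0,0]],
    [0,[1.2,-0.13,0],[0,0,0]],
    [0,[1.2,-0.13,0],[0,0,0]],
  ],
)

```text
time_s: 10.68
ee_pos: [0.5925, 0.0031, 0.1809]
tcp_rot: [0.037, -0.706, 0.037, 0.706]
contact_force: [0.6, 0.2, -1.0]
gripper_width: 0.013
```

```bash
python3 st.py
```

```text
t 10.675 tcp [0.5925 0.0031 0.1809] station-frame origin mm -5.42 -0.12 foot z 57.94
yaw -6.060000000000002 tilt 0.01 x-axis [-0.e+00 -1.e-04 -1.e+00]
F along,lat,z 0.61 0.26 -0.98 T [ 0.012 -0.048 -0.02 ] w 0.013041959966503956
```

Call:
jog_arm(
  targets=[
    [0,[0.5,-0.06,0],[0,0,0]],
    [0,[1,-0.11,0],[0,0,0]],
    [0,[1.5,-0.16,0],[0,0,0]],
    [0,[1.5,-0.16,0],[0,0,0]],
  ],
)

```text
time_s: 11.18
ee_pos: [0.594, 0.0029, 0.181]
tcp_rot: [-0.037, 0.706, -0.037, -0.706]
contact_force: [-0.2, -0.0, -2.3]
gripper_width: 0.0136
```

```bash
python3 st.py
```

```text
t 11.175 tcp [0.594  0.0029 0.181 ] station-frame origin mm -3.89 -0.1 foot z 57.96
yaw -6.069999999999993 tilt 0.01 x-axis [ 0.e+00 -1.e-04 -1.e+00]
F along,lat,z -0.22 -0.05 -2.3 T [-0.032 -0.025  0.007] w 0.01360075014808895
```

Call:
jog_arm(
  targets=[
    [0,[0.5,-0.06,0],[0,0,0]],
    [0,[1,-0.11,0],[0,0,0]],
    [0,[1.5,-0.16,0],[0,0,0]],
    [0,[1.5,-0.16,0],[0,0,0]],
  ],
)

```text
time_s: 11.68
ee_pos: [0.5952, 0.0028, 0.1808]
tcp_rot: [0.037, -0.706, 0.037, 0.706]
contact_force: [-0.7, -0.6, -2.2]
gripper_width: 0.013
```

```bash
python3 st.py
```

```text
t 11.675 tcp [0.5952 0.0028 0.1808] station-frame origin mm -2.72 -0.12 foot z 57.83
yaw -6.060000000000002 tilt 0.05 x-axis [-8.e-04 -1.e-04 -1.e+00]
F along,lat,z -0.59 -0.66 -2.25 T [ 0.065  0.164 -0.034] w 0.012989711730824593
```

The torque about y has risen to 0.16 and the arm lags 0.3 mm, so contact has probably begun. I confirm with a small further step.

Call:
jog_arm(
  targets=[
    [0,[0.3,-0.03,0],[0,0,0]],
    [0,[0.6,-0.07,0],[0,0,0]],
    [0,[0.6,-0.07,0],[0,0,0]],
  ],
)

```text
time_s: 12.05
ee_pos: [0.5955, 0.0028, 0.1807]
tcp_rot: [0.037, -0.706, 0.037, 0.707]
contact_force: [-2.7, 1.2, 0.5]
gripper_width: 0.0133
```

```bash
python3 st.py
```

```text
t 12.05 tcp [0.5955 0.0028 0.1807] station-frame origin mm -2.41 -0.1 foot z 57.73
yaw -6.060000000000002 tilt 0.09 x-axis [-1.6e-03 -1.0e-04 -1.0e+00]
F along,lat,z -2.77 0.88 0.48 T [0.038 0.732 0.047] w 0.013325730329783535
```

The fork is home: −2.8 N along the slide direction and 0.73 Nm, with the arm no longer advancing. I ease off slightly to a light bearing and begin the pull.

Call:
jog_arm(
  targets=[
    [0,[-0.3,0.03,0],[0,0,0]],
    [0,[-0.3,0.03,0],[0,0,0]],
    [0,[-0.3,0.03,1],[0,0,0]],
    [0,[-0.3,0.03,2],[0,0,0]],
    [0,[-0.3,0.03,3],[0,0,0]],
    [0,[-0.3,0.03,4],[0,0,0]],
    [0,[-0.3,0.03,5],[0,0,0]],
    [0,[-0.3,0.03,6],[0,0,0]],
    [0,[-0.3,0.03,6],[0,0,0]],
  ],
)

```text
time_s: 13.18
ee_pos: [0.5952, 0.0026, 0.1854]
tcp_rot: [0.037, -0.706, 0.037, 0.707]
contact_force: [0.2, 0.4, -16.3]
gripper_width: 0.0133
```

```bash
python3 st.py
```

```text
t 13.175 tcp [0.5952 0.0026 0.1854] station-frame origin mm -2.69 -0.26 foot z 62.44
yaw -6.060000000000002 tilt 0.09 x-axis [-0.0016 -0.     -1.    ]
F along,lat,z 0.18 0.39 -16.29 T [ 0.131 -0.089 -0.054] w 0.013251442725876049
```

Call:
jog_arm(
  targets=[
    [0,[0,0,1],[0,0,0]],
    [0,[0,0,2],[0,0,0]],
    [0,[0,0,3],[0,0,0]],
    [0,[0,0,4],[0,0,0]],
    [0,[0,0,5],[0,0,0]],
    [0,[0,0,6],[0,0,0]],
    [0,[0,0,7],[0,0,0]],
    [0,[0,0,8],[0,0,0]],
    [0,[0,0,9],[0,0,0]],
    [0,[0,0,10],[0,0,0]],
    [0,[0,0,11],[0,0,0]],
    [0,[0,0,12],[0,0,0]],
  ],
)

```text
time_s: 14.68
ee_pos: [0.5985, 0.003, 0.2025]
tcp_rot: [-0.038, 0.709, -0.037, -0.703]
contact_force: [1.0, -0.1, -2.5]
gripper_width: 0.0134
```

```bash
python3 st.py
```

```text
t 14.675 tcp [0.5985 0.003  0.2025] station-frame origin mm 0.54 0.44 foot z 79.45
yaw -6.060000000000002 tilt 0.46 x-axis [ 0.0081  0.     -1.    ]
F along,lat,z 0.99 -0.02 -2.51 T [-0.009 -0.135 -0.008] w 0.013402741629837832
```

Call:
jog_arm(
  targets=[
    [0,[0,0,2],[0,0,0]],
    [0,[0,0,4],[0,0,0]],
    [0,[0,0,6],[0,0,0]],
    [0,[0,0,10],[0,0,0]],
    [0,[0,0,15],[0,0,0]],
    [0,[0,0,21],[0,0,0]],
    [0,[0,0,28],[0,0,0]],
    [0,[0,0,35],[0,0,0]],
    [0,[0,0,41],[0,0,0]],
    [0,[0,0,45],[0,0,0]],
    [0,[0,0,47],[0,0,0]],
    [0,[0,0,47],[0,0,0]],
  ],
)

```text
time_s: 16.18
ee_pos: [0.5957, 0.0027, 0.2459]
tcp_rot: [0.037, -0.706, 0.037, 0.706]
contact_force: [-0.0, -0.2, -2.2]
gripper_width: 0.0135
```

```bash
python3 st.py
python3 - <<'E'
from h import *
im=arm.get_image("scene")[:,:,::-1]; s=arm.read_state(); w=arm.get_image("wrist")[:,:,::-1]
cv2.imwrite("pics/w3.png",w); np.save("s3.npy",s,allow_pickle=True)
a=cv2.resize(im[160:240,260:340],(380,380),interpolation=2); b=cv2.resize(w[100:340,200:440],(380,380),interpolation=2)
cv2.imwrite("pics/pop.png",np.hstack([a,b]))
E
```

```text
t 16.175 tcp [0.5957 0.0027 0.2459] station-frame origin mm -2.16 -0.13 foot z 122.94
yaw -6.060000000000002 tilt 0.01 x-axis [-1.e-04 -1.e-04 -1.e+00]
F along,lat,z 0.01 -0.2 -2.19 T [-0.02  -0.025 -0.012] w 0.013456612073748663
```

View pics/pop.png

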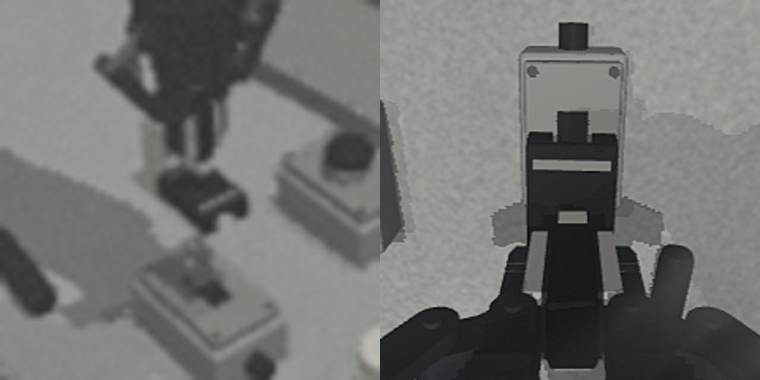

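The cap has popped off and lies on the fork between tines and arm at (572,180). The station's neck is bare. I carry it smoothly to the tray.

Call:
jog_arm(
  targets=[
    [0,[-0.9,1.8,0],[0,0,0]],
    [0,[-2.6,5.4,0],[0,0,0]],
    [0,[-5.1,10.9,0],[0,0,0]],
    [0,[-8.6,18.1,0],[0,0,0]],
    [0,[-12.8,27.2,0],[0,0,0]],
    [0,[-18,38,0],[0,0,0]],
    [0,[-23.1,48.9,0],[0,0,0]],
    [0,[-28.2,59.8,0],[0,0,0]],
    [0,[-33.4,70.7,0],[0,0,0]],
    [0,[-38.5,81.5,0],[0,0,0]],
    [0,[-43.7,92.4,0],[0,0,0]],
    [0,[-48.8,103.3,0],[0,0,0]],
  ],
)

```text
time_s: 17.77
ee_pos: [0.5466, 0.1067, 0.246]
tcp_rot: [-0.037, 0.706, -0.037, -0.706]
contact_force: [-0.4, -1.1, -2.1]
gripper_width: 0.0134
```

Call:
jog_arm(
  targets=[
    [0,[-5.1,10.9,0],[0,0,0]],
    [0,[-10.3,21.7,0],[0,0,0]],
    [0,[-15.4,32.6,0],[0,0,0]],
    [0,[-20.6,43.5,0],[0,0,0]],
    [0,[-25.7,54.4,0],[0,0,0]],
    [0,[-30.8,65.2,0],[0,0,0]],
    [0,[-36,76.1,0],[0,0,0]],
    [0,[-41.1,87,0],[0,0,0]],
    [0,[-46.3,97.8,0],[0,0,0]],
    [0,[-51.4,108.7,0],[0,0,0]],
    [0,[-56.5,119.6,0],[0,0,0]],
    [0,[-61.7,130.4,0],[0,0,0]],
  ],
)

```text
time_s: 19.27
ee_pos: [0.4849, 0.2371, 0.246]
tcp_rot: [-0.037, 0.706, -0.037, -0.706]
contact_force: [-0.5, 0.5, -3.0]
gripper_width: 0.0135
```

Call:
jog_arm(
  targets=[
    [0,[-5.1,10.9,0],[0,0,0]],
    [0,[-10.3,21.7,0],[0,0,0]],
    [0,[-14.6,30.8,0],[0,0,0]],
    [0,[-18.4,39,0],[0,0,0]],
    [0,[-21.8,46.2,0],[0,0,0]],
    [0,[-24.8,52.6,0],[0,0,0]],
    [0,[-27.4,58,0],[0,0,0]],
    [0,[-30,63.4,0],[0,0,0]],
    [0,[-32.1,68,0],[0,0,0]],
    [0,[-33.8,71.6,0],[0,0,0]],
    [0,[-35.1,74.3,0],[0,0,0]],
    [0,[-35.5,75.2,0],[0,0,0]],
  ],
)

```text
time_s: 20.78
ee_pos: [0.4497, 0.3118, 0.2459]
tcp_rot: [0.037, -0.706, 0.037, 0.706]
contact_force: [-0.6, 0.1, -2.2]
gripper_width: 0.0131
```

```bash
python3 st.py
python3 - <<'E'
from h import *
s=arm.read_state(); w=arm.get_image("wrist")[:,:,::-1]
cv2.imwrite("pics/w4.png",w); np.save("s4.npy",s,allow_pickle=True)
E
```

```text
t 20.775 tcp [0.4497 0.3118 0.2459] station-frame origin mm -181.22 291.03 foot z 122.94
yaw -6.049999999999997 tilt 0.01 x-axis [-0.e+00 -1.e-04 -1.e+00]
F along,lat,z -0.61 0.01 -2.25 T [ 0.025 -0.076  0.058] w 0.013127525603965023
```

View pics/w4.png

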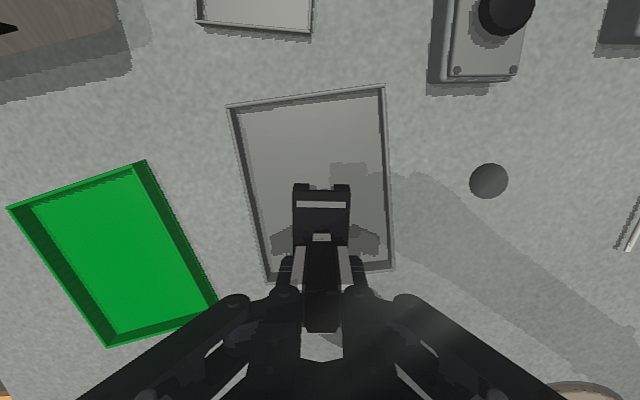

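The cap still lies on the fork at (322,215), above the large grey tray, whose rim corners are (228,106), (384,86), (394,270) and (265,283). I check its position.

Run:
```python
from h import *
s=np.load("s4.npy",allow_pickle=True).item(); c=cam("wrist",s)
p=[px2w(c,u,v,.025) for u,v in ((228,106),(384,86),(394,270),(265,283))]
print(np.round(p,3),np.mean(p,0).round(3))
```

```text
[[0.533 0.39  0.025]
 [0.535 0.245 0.025]
 [0.34  0.241 0.025]
 [0.338 0.388 0.025]] [0.437 0.316 0.025]
```

Call:
jog_arm(
  targets=[
    [0,[0,0,-2],[0,0,0]],
    [0,[0,0,-6],[0,0,0]],
    [0,[0,0,-13],[0,0,0]],
    [0,[0,0,-23],[0,0,0]],
    [0,[0,0,-35],[0,0,0]],
    [0,[0,0,-47],[0,0,0]],
    [0,[0,0,-59],[0,0,0]],
    [0,[0,0,-71],[0,0,0]],
    [0,[0,0,-82],[0,0,0]],
    [0,[0,0,-92],[0,0,0]],
    [0,[0,0,-100],[0,0,0]],
    [0,[0,0,-106],[0,0,0]],
  ],
)

```text
time_s: 22.32
ee_pos: [0.4498, 0.3116, 0.1395]
tcp_rot: [0.037, -0.706, 0.037, 0.706]
contact_force: [-0.1, 1.0, -1.7]
gripper_width: 0.0132
```

Call:
jog_arm(
  targets=[
    [0,[0,0,-4],[0,0,0]],
    [0,[0,0,-7],[0,0,0]],
    [0,[0,0,-9],[0,0,0]],
    [0,[0,0,-10.5],[0,0,0]],
    [0,[0,0,-11.5],[0,0,0]],
    [0,[0,0,-12],[0,0,0]],
    [0,[0,0,-12],[0,0,0]],
  ],
)

```text
time_s: 23.2
ee_pos: [0.4498, 0.3116, 0.128]
tcp_rot: [-0.037, 0.706, -0.037, -0.706]
contact_force: [0.2, 0.0, -1.9]
gripper_width: 0.013
```

```bash
python3 st.py
```

```text
t 23.2 tcp [0.4498 0.3116 0.128 ] station-frame origin mm -181.14 290.9 foot z 4.97
yaw -6.060000000000002 tilt 0.01 x-axis [ 0.e+00 -1.e-04 -1.e+00]
F along,lat,z 0.25 0.03 -1.89 T [-0.047 -0.097 -0.001] w 0.013015537174220966
```

Call:
jog_arm(
  targets=[
    [0,[0,0,-0.3],[0,0,0]],
    [0,[0,0,-0.6],[0,0,0]],
    [0,[0,0,-0.9],[0,0,0]],
    [0,[0,0,-0.9],[0,0,0]],
  ],
)

```text
time_s: 23.7
ee_pos: [0.4498, 0.3116, 0.1271]
tcp_rot: [-0.037, 0.706, -0.037, -0.706]
contact_force: [-0.2, 0.3, -2.8]
gripper_width: 0.0134
```

```bash
python3 st.py
```

```text
t 23.7 tcp [0.4498 0.3116 0.1271] station-frame origin mm -181.13 290.9 foot z 4.06
yaw -6.060000000000002 tilt 0.01 x-axis [-0.e+00 -1.e-04 -1.e+00]
F along,lat,z -0.25 0.32 -2.82 T [-0.001 -0.097 -0.049] w 0.013394322929068662
```

Call:
jog_arm(
  targets=[
    [0,[0,0,-0.3],[0,0,0]],
    [0,[0,0,-0.6],[0,0,0]],
    [0,[0,0,-0.6],[0,0,0]],
  ],
)

```text
time_s: 24.08
ee_pos: [0.4499, 0.3117, 0.127]
tcp_rot: [-0.037, 0.706, -0.038, -0.706]
contact_force: [-1.0, -1.1, 5.2]
gripper_width: 0.0135
```

```bash
python3 st.py
```

```text
t 24.075 tcp [0.4499 0.3117 0.127 ] station-frame origin mm -181.07 290.94 foot z 3.99
yaw -6.060000000000002 tilt 0.02 x-axis [ 3.e-04 -3.e-04 -1.e+00]
F along,lat,z -0.85 -1.22 5.16 T [-0.381  0.417  0.037] w 0.013487371148637071
```

The foot is down (+5 N). I relax and release.

Call:
jog_arm(
  targets=[
    [0,[0,0,0.4],[0,0,0]],
    [18,[0,0,0.4],[0,0,0]],
    [22,[0,0,0.4],[0,0,0]],
    [30,[0,0,0.4],[0,0,0]],
    [40,[0,0,0.4],[0,0,0]],
    [50,[0,0,0.4],[0,0,0]],
    [60,[0,0,0.4],[0,0,0]],
    [60,[0,0,0.4],[0,0,0]],
  ],
)

```text
time_s: 25.08
ee_pos: [0.4498, 0.3116, 0.1269]
tcp_rot: [-0.037, 0.706, -0.037, -0.706]
contact_force: [0.2, -0.4, -0.1]
gripper_width: 0.0514
```

Call:
jog_arm(
  targets=[
    [60,[0,0,5],[0,0,0]],
    [60,[0,0,15],[0,0,0]],
    [60,[0,0,30],[0,0,0]],
    [60,[0,0,50],[0,0,0]],
    [60,[0,0,75],[0,0,0]],
    [60,[0,0,100],[0,0,0]],
    [60,[0,0,120],[0,0,0]],
    [60,[0,0,130],[0,0,0]],
    [60,[0,0,130],[0,0,0]],
    [60,[0,0,130],[0,0,0]],
  ],
)

```text
time_s: 26.32
ee_pos: [0.4494, 0.3113, 0.2561]
tcp_rot: [0.037, -0.706, 0.038, 0.707]
contact_force: [0.1, 0.6, -0.3]
gripper_width: 0.0516
```

```bash
python3 st.py
python3 - <<'E'
from h import *
im=arm.get_image("scene")[:,:,::-1]; w=arm.get_image("wrist")[:,:,::-1]
a=cv2.resize(im[130:290,160:410],(750,480),interpolation=2)[:, :400] if 0 else cv2.resize(im[140:220,270:380],(440,320),interpolation=2)
b=cv2.resize(w[100:300,200:425],(360,320),interpolation=2)
cv2.imwrite("pics/end.png",np.hstack([a,b])); cv2.imwrite("pics/scene9.png",im)
E
```

```text
t 26.325 tcp [0.4494 0.3113 0.2561] station-frame origin mm -181.47 290.52 foot z 133.14
yaw -6.060000000000002 tilt 0.09 x-axis [-1.2e-03 -9.0e-04 -1.0e+00]
F along,lat,z -0.02 0.64 -0.28 T [-0.029 -0.006  0.061] w 0.05156190103247481
```

View pics/end.png

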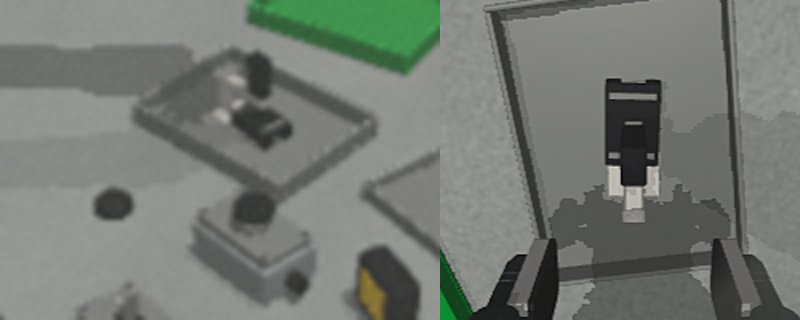

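The puller stands upright and free in the large grey tray, with the cap on its fork at (633,120) in the wrist crop. The gripper is clear, so I hand in.

```bash
python3 -c "
from plant import arm
print(arm.close_job(), arm.read_state()['time_s'])"
```

```text
the job is handed in; nothing more can be done
the job is handed in; nothing more can be done
```

The job is done and handed in at about 26 s of the 67 s allowed; the hand-in reports no verdict.

**What I did:**
- **Grip and slide:** I gripped the puller by its handle and slid the fork in about 4 mm below the cap and about 8 mm above the station's top.
- **Home on the neck:** I felt it come home at about −2.8 N and 0.73 Nm, with the arm no longer advancing, then eased off 0.3 mm.
- **Pull:** I pulled straight up. The z force read −16 N, about 14 N net of the puller's weight, and the cap popped off. As it let go, the arm bounced about 3 mm and leaned about 0.5° for a moment.
- **Carry and set down:** I carried the cap to the large grey tray, set the puller down with about 7 N and let go.

**Last checks:**
- The final scene and wrist pictures show the puller standing upright in the tray with the cap on its fork. The gripper is about 130 mm above its release height and reads no contact force.
- The bystanders visible in the last crop look undisturbed; I did not measure the others again.
- No check failed. The force reading carries about 1 N of noise, so I judged the touch on the neck mainly by the wrist torque and the arm's lag. If that torque is about the TCP, it means nearer 6 N on the neck than 2.8 N, still under the 10 N limit.

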